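# Lay the high-chair tray: plate to the rim, cup onto its spot

## Robot

A 6-joint arm with a two-finger parallel gripper is mounted at the origin on the work surface. World frame = base frame: x ahead of the robot, y to its left, z up, the work surface at z = 0. Lengths are in mm, angles in rad, forces in N, time in s.
With the tool pointing down it reaches from about 350 to 975 mm from the base axis. Payload 7.1 kg.
Tool frame: the origin (TCP) lies at the very end of the fingers, on their centre line; the grasp point (between the pads) lies 19 mm behind it; z points along the fingers, y is the direction in which the jaws open and shut (so a half turn about z gives the same grasp; the last joint's range is limited). The gripper opens to 88 mm and grips with 3 to 60 N. Pads are 20 mm wide; open, the fingers measure 115 mm over their backs; the gripper's body (75 mm by 178 mm) begins 61 mm behind the grasp point.
Start: joints at [1.151, 0.423, 1.63, -0, 1.089, -0.019], TCP at [243.815, 575.464, 222.675] pointing down, gripper open.
Joint ranges: [-3, 3], [-0.9, 2.11], [0.09, 2.58], [-1.31, 4.45], [0.11, 2.69], [-2.54, 2.54]. Speed limits (rad/s): [2.39, 2.39, 3.01, 3.14, 3.14, 3.14].

## Interface

Orientations are given as a rotation vector (axis times angle).
In Python, from workcell import readout, imaging, close_job gives the robot as it stands.
- The arm moves only by the tool carry_out, never from a script. Its argument "rows" is a list of rows, each a list of 3 entries, a list of its own where there are three numbers: the shift along the tool's x, y, z in m, then the turn, a rotation vector about the tool's x, y, z in rad, then the closure, from 0 (fully open) to 1 (shut). In form: [[[dx, dy, dz], [wx, wy, wz], hand], ...]. A call has 1 to 12 rows; each row shifts and turns the commanded pose from where the row before left it, along the tool's axes as they then stand; what a row does not reach is not made up. A row lasts 1/12 s, in which the tool goes at most 41.7 mm and 7.16 degrees, less where a joint would pass 70% of its speed; a pose out of reach is approached as far as the arm can. A call with a gripper value outside its range is refused whole. The fingers move at their own pace and stop on an object; the grip force is fixed at half the most. Time passes only in rows, so rows that do not move let the fingers close. It gives the time, the measured TCP pose, the force and the opening at its end, in the units of the state.
- readout.get_obs(): the state, without advancing time (a new reading comes with each control period).
- imaging.get_image(name): name is "scene" or "top" or "wrist"; returns the picture (480x640x3 uint8, red, green, blue); there is no depth.
- imaging.camera_params(name): a dict with "fx", "fy", "cx", "cy" (pixels), "k1" (the pictures are not rectified: a ray, as slopes to the right and down, at radius r is drawn at 1 + k1 r^2 times it, then the intrinsics apply), "rvec" (rotation vector, rad) and "tvec" (3), from world to camera coordinates, as OpenCV has them; the wrist camera has in their place "T_tool_cam" (4x4, takes a point from camera to tool coordinates, whose origin is the TCP and whose axes are the flange's). Camera axes: x right, y down, z forward; pixel columns grow to the right and rows downward; lengths in mm; the calibration is good to about 2 mm. A picture is of the moment at which its call begins: read the wrist's pose just before it. camera_params takes no time and is no camera call.
- close_job(): hands the job in, once; it reports no verdict.
The state is a dict: "t": time; "qpos": joint angles; "qvel": joint speeds; "joint_torque": joint torques, N m; "ee_pos": TCP position; "orientation": TCP orientation; "ft_force": force on the tool from outside, world axes, zero at the start; "moment": the same for the moment, N m; "width": finger opening in mm.
Only numpy, scipy, OpenCV 4.12 (cv2) and the standard library are available. Lean on these libraries where they do the work, as an engineer would, in place of code of your own. Each camera call takes 0.05 s, during which the arm holds its last target.

## Task

Lay the tray for the meal by pushing alone: gently push the steel divided plate away from you until its long far side rests flush against the tray's raised far rim, and push the pink cup across the tray until it stands wholly on the green round spot. Pick nothing up: plate and cup stay flat on the tray the whole time, with the cup upright, and the snack tub, teething ring and spoon stay where they are. Finish with the hand clear of everything.

Things in the scene. Friction and masses are not known exactly. Their poses are not given: they have to be found in the camera images.
- tray: Fixed cream high-chair tray. Origin at table height, on the tray's middle line; its x axis points away from the robot towards the far rim, y to the left, z up. The flat floor lies 12 mm above the origin, and reaches from x = -200 mm (near rim) to x = +150 mm (inner face of the straight far rim) and y = -285 to +285 mm (side rims). All rims are 12 mm thick; above the floor the far rim rises 18 mm, the near one 10 mm, the side ones 14 mm.
- tray_stop (a point): Middle of the inner face of the far rim, 9 mm above the tray floor; axes as the tray's.
- plate_center (a point): Centre (half-way up, 13 mm above its underside) of the loose rectangular stainless steel divided plate: 120 mm along its x axis, 170 mm along its y axis, 26 mm high, upright outer walls 4 mm thick, two dividers inside, about 0.3 kg (0.22 to 0.42). At the start its x axis points roughly away from the robot, like the tray's. Pushed squarely home, its centre is 60 mm short of the far rim's inner face.
- cup_center (a point): Centre (half-way up, 31 mm above its underside) of the loose pink silicone cup: round, open at the top, 72 mm diameter at the base, narrowing to 66 mm at the rim, 62 mm high, wall 4 mm, about 0.09 kg (0.06 to 0.13), no handle; z axis upright.
- cup_mark: Centre of the green round spot printed on the tray floor, 104 mm in diameter, flat (nothing to bump over). It may be on the left or the right half of the tray; the cup starts nearer the robot on the same half.
- tub: Bystander: mint lidded snack tub with a steel spring clip, 84 mm square, 56 mm high, loose, origin under its centre. It stands on the yellow spot in the other half of the tray.
- teether: Bystander: flat beechwood teething ring, 70 mm outer and 44 mm inner diameter, 12 mm thick, loose, origin under its centre. It lies on the tub's half, nearer the robot.
- spoon: Bystander: blue plastic baby spoon lying across the tray between the green spot and the far rim, 118 mm long along its y axis, at most 26 mm wide, 7 mm high, loose, origin under its middle.
There are look-alikes about, which are no part of the job. What is meant by the part that bears plate_center is not brown, and is the smaller of those in its own colour. Leave any red look-alike of the part that bears cup_center alone.

How it is judged:
By the outcome, as a careful person would: the job done as asked, in the order asked, and still so for the second after the job is handed in, with the robot touching nothing.
It also fails if it takes over 45 s, if anything falls off the work surface, if the arm or the gripper's body presses on something with over 40 N, if the wrist force passes 120 N, or if a joint passes its speed limit or range.

## Working session

There is one attempt and no reset: what is moved stays moved. The work goes in short steps, Python scripts to look and compute and a tool call to move; the robot and the scene stay as the last step left them, time stands still between calls to the robot, and variables do not carry over. Pictures are saved under pics/ and viewed, and the job is handed in when it is done.

Besides the shell and the picture viewer there is one more tool, called after ">>>" as name(argument=value, ...), one argument or row to a line, values as JSON. carry_out: Moves the arm, as the interface text tells. Its arguments: {"type":"object","properties":{"rows":{"type":"array","items":{"type":"array"}}},"required":["rows"]}

```bash
mkdir -p pics; ls
python3 - <<'E'
from workcell import readout, imaging
import cv2
print(readout.get_obs())
for n in ["scene","top","wrist"]:
    print(n,imaging.camera_params(n))
for n in ["scene","top"]:
    cv2.imwrite(f"pics/{n}0.png",imaging.get_image(n)[:,:,::-1])
E
```

```text
pics
{'t': 0.0, 'qpos': array([ 1.15101116e+00,  4.23823824e-01,  1.63065844e+00,  2.11489277e-05,
        1.08859060e+00, -1.90226077e-02]), 'qvel': array([-1.38235252e-03,  1.45524328e-05, -1.80460811e-04,  9.96932903e-04,
        2.16026889e-03,  2.12254293e-04]), 'joint_torque': array([ 9.01245094e-04, -5.44638813e+01, -2.73655790e+01,  6.44158269e-02,
        2.29493296e-02, -9.59846466e-05]), 'ee_pos': array([243.59086725, 574.99460009, 221.92471725]), 'orientation': array([-6.25259207e-01, -3.07839426e+00,  2.26271609e-03]), 'ft_force': array([ 0.75309358, -0.22468001,  0.78259125]), 'moment': array([ 0.04445505, -0.00055923,  0.02228033]), 'width': 87.79995220190219}
scene {'fx': 489.6192933817115, 'fy': 489.6192933817115, 'cx': 314.01315923738, 'cy': 235.88292972109772, 'k1': 0.037534171345162494, 'rvec': array([ 1.08340109,  2.50789493, -0.89122277]), 'tvec': array([ 386.52263704, -272.94006255, 1467.31027485])}
top {'fx': 524.8762097309406, 'fy': 524.8762097309406, 'cx': 319.9700927050414, 'cy': 233.1105524539056, 'k1': -0.00761040340175674, 'rvec': array([ 2.09660226, -2.15010516,  0.1869588 ]), 'tvec': array([   9.29837626,  542.36666265, 1188.27559927])}
wrist {'fx': 341.7806961043443, 'fy': 341.7806961043443, 'cx': 322.0226164342401, 'cy': 237.34776620014736, 'k1': -0.04009267723702234, 'T_tool_cam': array([[ 1.69248199e-03, -9.62135869e-01, -2.72565047e-01,
         7.46824821e+01],
       [ 9.99998533e-01,  1.69984364e-03,  2.09120607e-04,
        -8.99280443e-01],
       [ 2.62115525e-04, -2.72565001e-01,  9.62137335e-01,
        -1.62512186e+02],
       [ 0.00000000e+00,  0.00000000e+00,  0.00000000e+00,
         1.00000000e+00]])}
```

View pics/scene0.png

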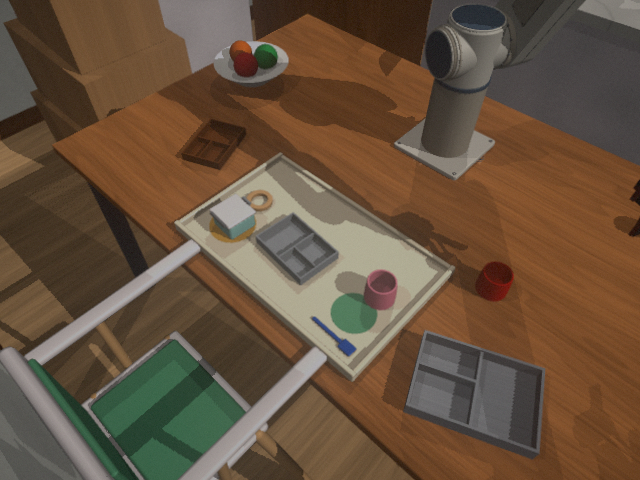

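View pics/top0.png

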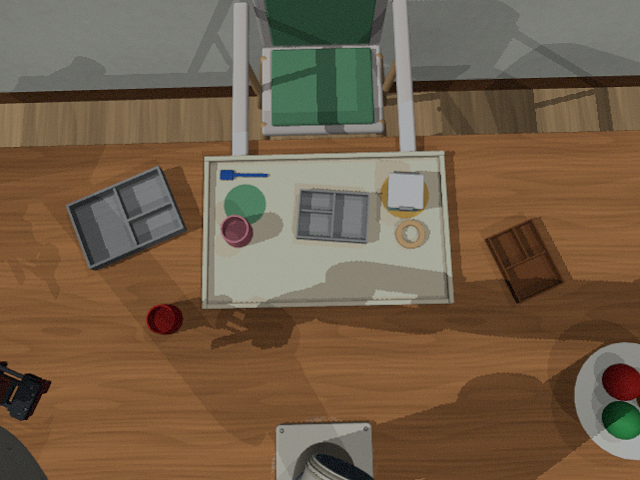

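The grey plate on the tray, top view (333,215), is the smaller of the two grey ones; the other grey one at (127,218) is larger and off the tray, and (523,260) is brown. The pink cup is at (237,231) and the red look-alike at (165,319). I'll confirm in an enlarged crop and measure.

```bash
cat > h.py <<'E'
import numpy as np, cv2
from workcell import readout, imaging
P={n:imaging.camera_params(n) for n in ["scene","top"]}
def ray(n,uv):
    p=P[n];K=np.array([[p['fx'],0,p['cx']],[0,p['fy'],p['cy']],[0,0,1]])
    x=cv2.undistortPoints(np.array(uv,float).reshape(-1,1,2),K,np.array([p['k1'],0,0,0.]))[:,0]
    R=cv2.Rodrigues(p['rvec'])[0]
    return -R.T@p['tvec'], np.c_[x,np.ones(len(x))]@R
def plane(n,uv,z):
    o,d=ray(n,uv); return (o+d*((z-o[2])/d[:,2])[:,None])[:,:2]
def proj(n,X):
    p=P[n];K=np.array([[p['fx'],0,p['cx']],[0,p['fy'],p['cy']],[0,0,1]])
    return cv2.projectPoints(np.array(X,float).reshape(-1,1,3),p['rvec'],p['tvec'],K,np.array([p['k1'],0,0,0.]))[0][:,0]
def blob(n,img,lo,hi,box=None,k=0):
    hsv=cv2.cvtColor(img,cv2.COLOR_RGB2HSV); m=cv2.inRange(hsv,np.array(lo),np.array(hi))
    if box: 
        mm=np.zeros_like(m);mm[box[1]:box[3],box[0]:box[2]]=255;m&=mm
    if k: m=cv2.morphologyEx(m,cv2.MORPH_OPEN,np.ones((k,k)))
    c=max(cv2.findContours(m,cv2.RETR_EXTERNAL,cv2.CHAIN_APPROX_NONE)[0],key=cv2.contourArea)
    return m,c[:,0].astype(float)
E
python3 - <<'E'
from h import *
t=cv2.imread("pics/top0.png"); s=cv2.imread("pics/scene0.png")
cv2.imwrite("pics/c1.png",cv2.resize(t[145:315,195:460],None,fx=3,fy=3,interpolation=cv2.INTER_CUBIC))
cv2.imwrite("pics/c2.png",cv2.resize(s[150:385,170:460],None,fx=2.5,fy=2.5,interpolation=cv2.INTER_CUBIC))
hsv=cv2.cvtColor(t,cv2.COLOR_BGR2HSV)
for u,v in [(237,243),(230,240),(237,220),(245,204),(260,204),(225,175),(300,240),(340,240),(350,215),(206,250),(220,280),(330,270)]: print(u,v,hsv[v,u])
E
```

```text
237 243 [177 108  92]
230 240 [174  94 141]
237 220 [174 118  91]
245 204 [ 70  92 127]
260 204 [ 72  97 123]
225 175 [108 194 130]
300 240 [ 22  35 168]
340 240 [ 99  18 102]
350 215 [ 83   8 125]
206 250 [ 26  27 160]
220 280 [ 34  21 168]
330 270 [ 21  44 134]
```

View pics/c1.png

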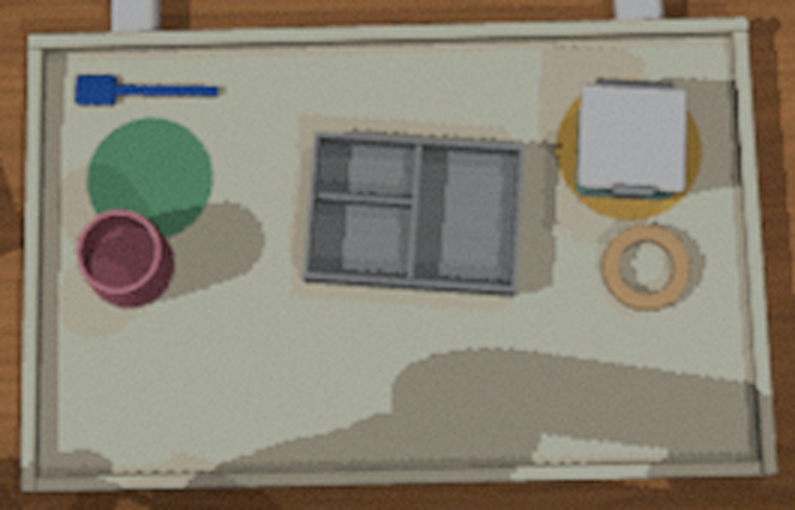

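View pics/c2.png

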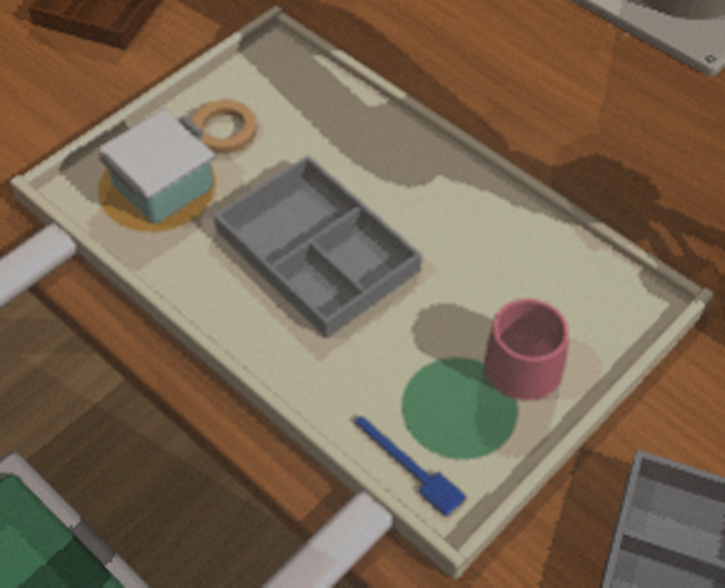

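Run:
```python
from h import *
t=cv2.imread("pics/top0.png")[:,:,::-1].copy(); s=cv2.imread("pics/scene0.png")[:,:,::-1].copy()
f1=lambda pts:[((x+.5)/3-.5+195,(y+.5)/3-.5+145) for x,y in pts]
f2=lambda pts:[((x+.5)/2.5-.5+170,(y+.5)/2.5-.5+150) for x,y in pts]
print("tray outer far L,R z30",plane("top",f1([(28,35),(747,20)]),30))
print("tray outer near L,R z22",plane("top",f1([(22,490),(777,472)]),22))
print("scene far L,R z30",plane("scene",f2([(457,573),(14,181)]),30))
print("scene near L,R z22",plane("scene",f2([(710,295),(278,11)]),22))
print("far rim inner top edge?",plane("top",f1([(60,51),(735,36)]),30), plane("top",f1([(60,51),(735,36)]),12))
print("plate hand top",plane("top",f1([(317,133),(521,146),(516,294),(304,280)]),38))
print("plate hand scene",plane("scene",f2([(327,319),(216,221),(307,158),(421,257)]),38))
# green
m,c=blob("top",t,(60,60,60),(85,255,255),(200,160,300,250)); 
X=plane("top",c,12).astype(np.float32); print("green circle hull", cv2.minEnclosingCircle(X))
m,c=blob("scene",s,(60,60,60),(85,255,255),(310,280,390,345))
X=plane("scene",c,12).astype(np.float32); print("scene", cv2.minEnclosingCircle(X))
# cup
print("cup rim top:",cv2.fitEllipse(np.float32(plane("top",f1([(78,252),(119,210),(161,252),(119,293)]+[(90,223),(148,223),(148,281),(90,281)]),74))))
m,c=blob("top",t,(165,70,40),(180,255,255),(205,200,270,260)); print(c.min(0),c.max(0))
m,c=blob("scene",s,(165,70,40),(180,255,255),(350,260,410,320)); print(c.min(0),c.max(0))
# scene rim ellipse and base bottom
print("cup rim scene",cv2.fitEllipse(np.float32(plane("scene",f2([(487,340),(527,300),(568,340),(500,310),(556,310),(492,325),(563,322)]),74))))
m,c=blob("top",t,(100,100,40),(120,255,255),(200,160,300,190)); print("spoon",cv2.minAreaRect(plane("top",c,15).astype(np.float32)))
```

```text
tray outer far L,R z30 [[ 746.01401416  277.11216284]
 [ 742.78658684 -313.83571031]]
tray outer near L,R z22 [[ 375.40477197  277.87987212]
 [ 374.69389731 -314.45641475]]
scene far L,R z30 [[ 753.57564881  282.86782581]
 [ 745.78748171 -307.4235656 ]]
scene near L,R z22 [[ 379.53854454  277.42740247]
 [ 379.29894633 -304.39030559]]
far rim inner top edge? [[ 731.54641126  250.56525691]
 [ 729.34333318 -303.09276875]] [[ 737.55467551  254.34345821]
 [ 735.31953236 -307.37287753]]
plate hand top [[ 654.18779769   40.50006749]
 [ 639.01985583 -123.33173141]
 [ 518.62665751 -114.42854097]
 [ 534.19254723   52.92515217]]
plate hand scene [[ 654.14356751   42.17018051]
 [ 645.7520627  -116.59625207]
 [ 526.79130105 -110.19178269]
 [ 541.97694268   57.58187927]]
green circle hull ((626.7261962890625, 179.2435760498047), 50.60186767578125)
scene ((628.0906982421875, 180.60028076171875), 50.579593658447266)
cup rim top: ((553.8854370117188, 193.5180206298828), (63.26823425292969, 65.55752563476562), 120.14720153808594)
[221. 215.] [252. 246.]
[367. 270.] [396. 309.]
cup rim scene ((568.4300537109375, 202.07122802734375), (68.77938079833984, 89.08173370361328), 118.23233795166016)
spoon ((701.4169311523438, 182.9374542236328), (114.36766052246094, 23.17601203918457), 88.43241882324219)
```

>>> carry_out(
  rows=[
    [[0,0,0],[0,0,-0.1],0],
    [[0,0,0],[0,0,-0.1],0],
    [[0,0,0],[0,0,-0.1],0],
    [[0,0,0],[0,0,-0.1],0],
    [[-0.01,-0.03,0],[0,0,0],0],
    [[-0.01,-0.03,0],[0,0,0],0],
    [[-0.01,-0.03,0],[0,0,0],0],
    [[-0.01,-0.03,0],[0,0,0],0],
    [[-0.01,-0.03,0],[0,0,0],0],
    [[-0.01,-0.03,0],[0,0,0],0],
    [[-0.01,-0.03,0],[0,0,0],0],
    [[-0.01,-0.03,0],[0,0,0],0],
  ],
)

```text
t: 1.1
ee_pos: [323.6, 333.8, 222.4]
orientation: [-0.001, -3.141, 0.001]
ft_force: [0.3, 0.2, 0.8]
width: 87.9
```

>>> carry_out(
  rows=[
    [[-0.01,-0.03,0],[0,0,0],0],
    [[-0.01,-0.03,0],[0,0,0],0],
    [[-0.01,-0.03,0],[0,0,0],0],
    [[-0.01,-0.03,0],[0,0,0],0],
    [[-0.01,-0.03,0],[0,0,0],0],
    [[-0.01,-0.03,0],[0,0,0],0],
    [[-0.01,-0.03,0],[0,0,0],0],
    [[-0.01,-0.03,0],[0,0,0],0],
    [[-0.01,-0.03,0],[0,0,0],0],
    [[-0.01,-0.03,0],[0,0,0],0],
    [[-0.01,-0.03,0],[0,0,0],0],
    [[0,0,0],[0,0,0],0],
  ],
)

```text
t: 2.1
ee_pos: [434.8, 1.5, 222.8]
orientation: [0.007, 3.14, -0.002]
ft_force: [0.4, 1.2, 0.5]
width: 87.8
```

```bash
cat >> h.py <<'E'
from scipy.spatial.transform import Rotation as Ro
import json
def wsnap(name):
    o=readout.get_obs(); im=imaging.get_image("wrist"); cv2.imwrite(name,im[:,:,::-1])
    json.dump({'p':list(map(float,o['ee_pos'])),'r':list(map(float,o['orientation']))},open(name+'.json','w')); return o
def wplane(name,uv,z):
    p=imaging.camera_params("wrist");j=json.load(open(name+'.json'))
    K=np.array([[p['fx'],0,p['cx']],[0,p['fy'],p['cy']],[0,0,1]])
    x=cv2.undistortPoints(np.array(uv,float).reshape(-1,1,2),K,np.array([p['k1'],0,0,0.]))[:,0]
    T=np.array(p['T_tool_cam']);R=Ro.from_rotvec(j['r']).as_matrix()
    d=np.c_[x,np.ones(len(x))]@T[:3,:3].T@R.T; o=R@T[:3,3]+np.array(j['p'])
    return (o+d*((z-o[2])/d[:,2])[:,None])[:,:2]
E
python3 -c "
from h import *
o=wsnap('pics/w1.png');print(o['ee_pos'])"
```

```text
[434.84963527   1.52014312 222.81108327]
```

View pics/w1.png

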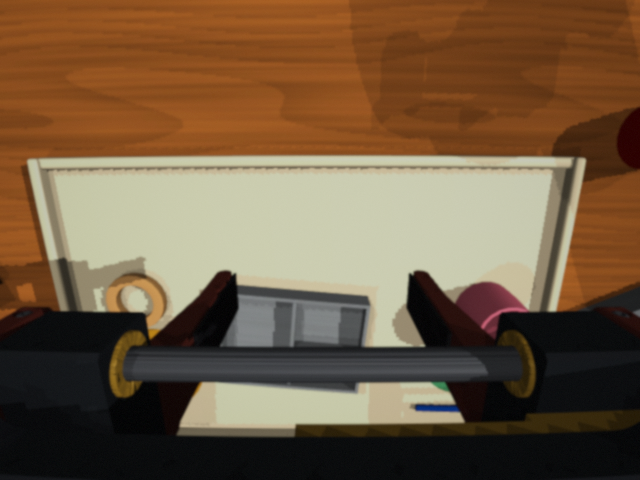

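The wrist view shows the tray's near rim (28,159)–(585,158), the plate's near wall around (240,287)–(369,296), and the cup at (490,305).

Run:
```python
from h import *
n='pics/w1.png'
print("near rim outer",wplane(n,[(28,159),(585,158)],22))
print("plate near top",wplane(n,[(369,296),(240,287)],38))
im=cv2.imread(n); cv2.imwrite("pics/w1c.png",cv2.resize(im[270:400,230:540],None,fx=2.5,fy=2.5,interpolation=cv2.INTER_CUBIC))
```

```text
near rim outer [[ 374.88083847 -314.89775097]
 [ 375.90305717  280.02130486]]
plate near top [[526.34951339  52.54682688]
 [515.30807843 -90.39709588]]
```

View pics/w1c.png

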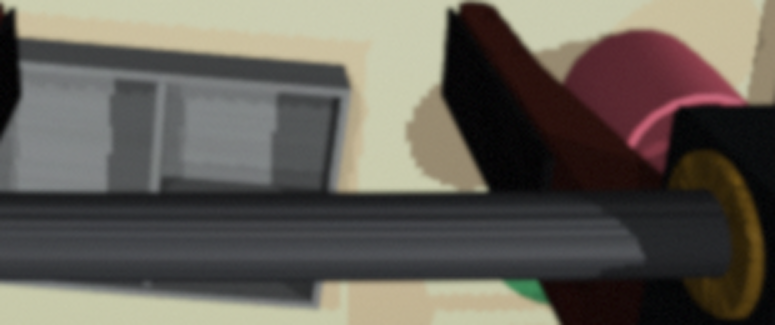

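>>> carry_out(
  rows=[
    [[-0.02,-0.0125,0.01],[0,0,0],0],
    [[-0.02,-0.0125,0.02],[0,0,0],0],
    [[-0.015,-0.0125,0.03],[0,0,0],0],
    [[0,0,0.03],[0,0,0],0],
    [[0,0,0.03],[0,0,0],0],
    [[0,0,0.03],[0,0,0],0],
    [[0,0,0.025],[0,0,0],0],
    [[0,0,0.015],[0,0,0],0],
    [[0,0,0.01],[0,0,0],0],
    [[0,0,0],[0,0,0],0],
  ],
)

```text
t: 2.98
ee_pos: [486.7, -31.2, 20.9]
orientation: [0.0, -3.138, -0.001]
ft_force: [-1.3, -0.8, -0.3]
width: 88.0
```

>>> carry_out(
  rows=[
    [[-0.005,-0.005,0.003],[0,0,0],0],
    [[-0.005,0,0],[0,0,0],0],
    [[-0.005,0,0],[0,0,0],0],
    [[-0.005,0,0],[0,0,0],0],
    [[-0.005,0,0],[0,0,0],0],
    [[-0.005,0,0],[0,0,0],0],
    [[-0.005,0,0],[0,0,0],0],
    [[-0.005,0,0],[0,0,0],0],
    [[-0.005,0,0],[0,0,0],0],
    [[-0.005,0,0],[0,0,0],0],
  ],
)

```text
t: 3.82
ee_pos: [538.2, -37.2, 19.6]
orientation: [-0.001, -3.14, -0.0]
ft_force: [-4.6, -0.5, 2.7]
width: 87.8
```

Run:
```python
from h import *
o=readout.get_obs();print(o['ee_pos'],o['orientation'],o['ft_force'])
t=imaging.get_image("top")[:,:,::-1]
cv2.imwrite("pics/t2.png",cv2.resize(t[145:315,195:460],None,fx=3,fy=3,interpolation=cv2.INTER_CUBIC))
```

```text
[538.18557769 -37.18012005  19.60440512] [-9.23235772e-04 -3.14032272e+00 -2.12228543e-04] [-4.61608558 -0.45342097  2.7018742 ]
```

View pics/t2.png

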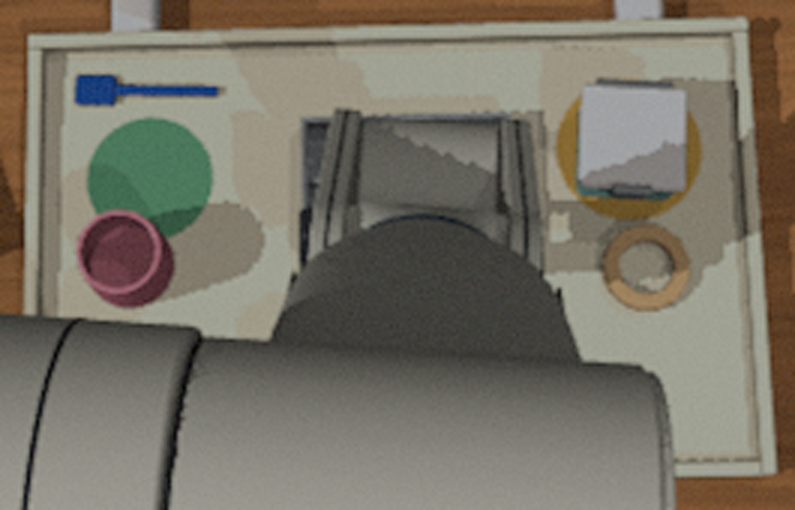

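The plate has squared up to the fingers; its far edge is at crop row ~117 and the push force is about 5 N. Continuing.

>>> carry_out(
  rows=[
    [[-0.0045,0,0],[0,0,0],0],
    [[-0.0045,0,0],[0,0,0],0],
    [[-0.0045,0,0],[0,0,0],0],
    [[-0.0045,0,0],[0,0,0],0],
    [[-0.0045,0,0],[0,0,0],0],
    [[-0.0045,0,0],[0,0,0],0],
    [[-0.0045,0,0],[0,0,0],0],
    [[-0.0045,0,0],[0,0,0],0],
    [[-0.0045,0,0],[0,0,0],0],
    [[-0.0045,0,0],[0,0,0],0],
    [[-0.004,0,0],[0,0,0],0],
  ],
)

```text
t: 4.78
ee_pos: [587.9, -37.3, 19.7]
orientation: [0.001, 3.141, -0.0]
ft_force: [-1.2, 1.3, -0.4]
width: 87.8
```

Run:
```python
from h import *
o=readout.get_obs();print(o['ee_pos'],o['orientation'],o['ft_force'])
t=imaging.get_image("top")[:,:,::-1]
cv2.imwrite("pics/t3.png",cv2.resize(t[145:315,195:460],None,fx=3,fy=3,interpolation=cv2.INTER_CUBIC))
```

```text
[587.86409801 -37.29574942  19.68005995] [ 1.16039813e-03  3.14147063e+00 -1.20663545e-05] [-1.21161498  1.27020067 -0.35930357]
```

View pics/t3.png

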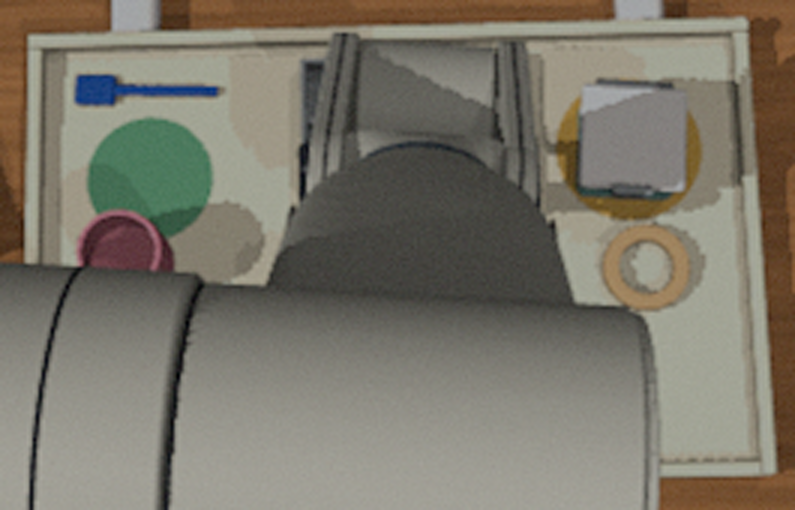

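>>> carry_out(
  rows=[
    [[-0.0025,0,0],[0,0,0],0],
    [[-0.0025,0,0],[0,0,0],0],
    [[-0.0025,0,0],[0,0,0],0],
    [[-0.0025,0,0],[0,0,0],0],
    [[-0.0025,0,0],[0,0,0],0],
  ],
)

```text
t: 5.25
ee_pos: [599.9, -37.3, 19.8]
orientation: [-0.001, -3.141, -0.0]
ft_force: [-4.3, 0.3, 2.9]
width: 87.7
```

>>> carry_out(
  rows=[
    [[-0.002,0,0],[0,0,0],0],
    [[0,0,0],[0,0,0],0],
  ],
)

```text
t: 5.42
ee_pos: [602.6, -37.3, 19.8]
orientation: [0.001, 3.14, -0.0]
ft_force: [-0.2, 1.3, 0.7]
width: 88.0
```

Run:
```python
from h import *
o=readout.get_obs();print(o['ee_pos'],o['orientation'],o['ft_force'])
t=imaging.get_image("top")[:,:,::-1];s=imaging.get_image("scene")[:,:,::-1]
cv2.imwrite("pics/t4.png",cv2.resize(t[145:215,265:400],None,fx=5,fy=5,interpolation=cv2.INTER_CUBIC))
cv2.imwrite("pics/s4.png",cv2.resize(s[150:385,170:460],None,fx=2.5,fy=2.5,interpolation=cv2.INTER_CUBIC))
```

```text
[602.62625219 -37.30314796  19.76250108] [ 1.17492979e-03  3.14045994e+00 -8.25754835e-05] [-0.18873039  1.25834362  0.74926873]
```

View pics/t4.png

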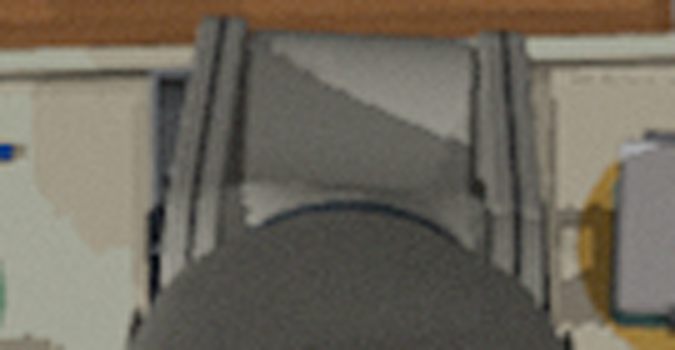

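View pics/s4.png

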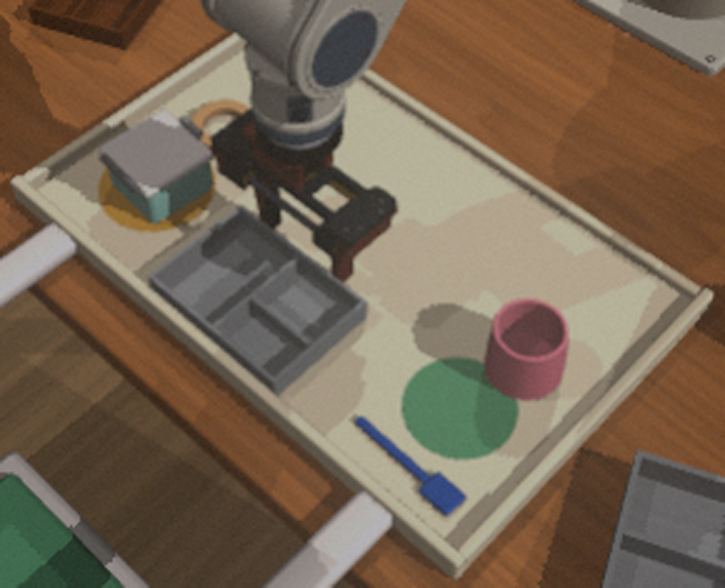

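>>> carry_out(
  rows=[
    [[-0.0015,0,0],[0,0,0],0],
    [[-0.0015,0,0],[0,0,0],0],
  ],
)

```text
t: 5.68
ee_pos: [604.2, -37.3, 19.7]
orientation: [-0.001, -3.14, -0.0]
ft_force: [-4.6, -0.7, 2.3]
width: 88.1
```

>>> carry_out(
  rows=[
    [[-0.0015,0,0],[0,0,0],0],
    [[0,0,0],[0,0,0],0],
  ],
)

```text
t: 5.85
ee_pos: [605.4, -37.3, 19.6]
orientation: [-0.001, -3.139, -0.0]
ft_force: [-6.0, 0.3, 4.8]
width: 87.7
```

>>> carry_out(
  rows=[
    [[-0.0015,0,0],[0,0,0],0],
    [[0,0,0],[0,0,0],0],
  ],
)

```text
t: 6.02
ee_pos: [605.3, -37.3, 19.4]
orientation: [-0.001, -3.136, -0.0]
ft_force: [-9.3, 0.3, 7.8]
width: 87.8
```

>>> carry_out(
  rows=[
    [[-0.0015,0,0],[0,0,0],0],
    [[0,0,0],[0,0,0],0],
  ],
)

```text
t: 6.18
ee_pos: [605.3, -37.2, 19.3]
orientation: [-0.001, -3.133, -0.001]
ft_force: [-14.1, -0.2, 12.2]
width: 87.5
```

Run:
```python
from h import *
o=readout.get_obs();print(o['ee_pos'],o['orientation'],o['ft_force'],o['moment'])
```

```text
[605.34706049 -37.21090158  19.2550346 ] [-1.42722565e-03 -3.13322033e+00 -6.80538153e-04] [-14.12953257  -0.17984198  12.15374511] [-0.05996613  2.2925875  -0.07171804]
```

>>> carry_out(
  rows=[
    [[0.003,0,0],[0,0,0],0],
    [[0.004,0,0],[0,0,0],0],
    [[0.008,0,0],[0,0,0],0],
    [[0.02,0,0],[0,0,0],0.3],
    [[0.03,0,-0.01],[0,0,0],0.55],
    [[0.03,0.01,-0.03],[0,0,0],0.55],
    [[0.02,0.03,-0.03],[0,0,0],0.55],
    [[0.015,0.035,-0.03],[0,0,0],0.55],
    [[0,0.035,0],[0,0,0],0.55],
    [[0,0.035,0],[0,0,0],0.55],
    [[0,0.035,0],[0,0,0],0.55],
    [[0,0.03,0],[0,0,0],0.55],
  ],
)

```text
t: 7.18
ee_pos: [485.5, 166.2, 111.5]
orientation: [0.001, 3.139, 0.002]
ft_force: [-1.0, -0.1, 0.2]
width: 39.4
```

Run:
```python
from h import *
o=wsnap('pics/w5.png');print(o['ee_pos'],o['orientation'],o['ft_force'],o['width'])
t=imaging.get_image("top")[:,:,::-1];s=imaging.get_image("scene")[:,:,::-1]
cv2.imwrite("pics/t5raw.png",t)
cv2.imwrite("pics/s5raw.png",s)
cv2.imwrite("pics/t5.png",cv2.resize(t[145:245,195:400],None,fx=3.8,fy=3.8,interpolation=cv2.INTER_CUBIC))
cv2.imwrite("pics/s5.png",cv2.resize(s[150:385,170:460],None,fx=2.5,fy=2.5,interpolation=cv2.INTER_CUBIC))
```

```text
[485.45703574 166.24013328 111.53268135] [8.85699271e-04 3.13895566e+00 1.51129626e-03] [-1.00764749 -0.10780217  0.21728779] 39.39852517992185
```

View pics/t5.png

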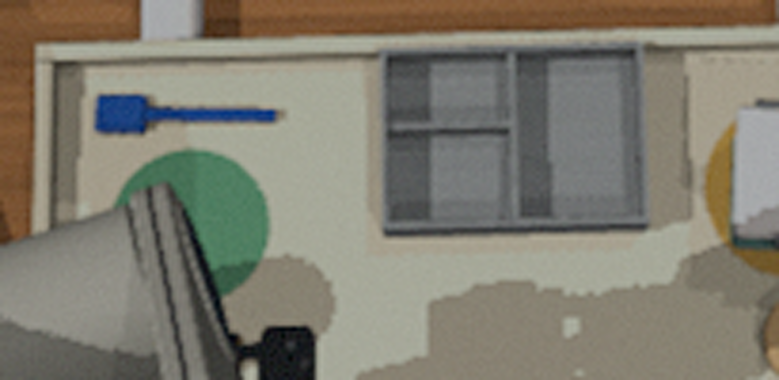

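View pics/s5.png

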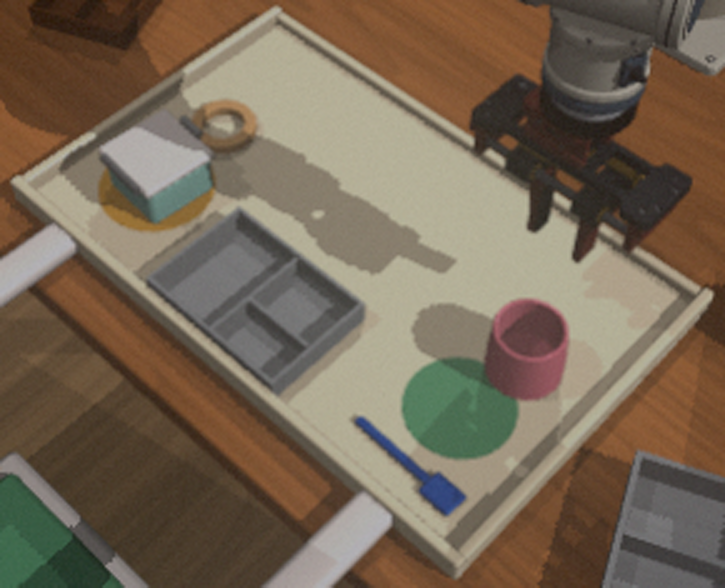

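View pics/w5.png

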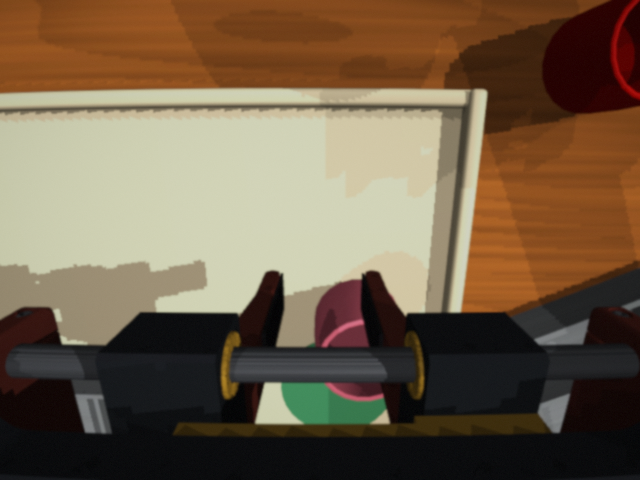

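Run:
```python
from h import *
n='pics/w5.png'
print("cup near base",wplane(n,[(350,280)],12), "left base",wplane(n,[(316,318)],14))
print("green wrist left",wplane(n,[(282,385)],12))
t=cv2.imread("pics/top0.png")[:,:,::-1].copy()
m,c=blob("top",t,(165,60,40),(180,255,255),(205,200,270,260))
print("top near",plane("top",[(c[c[:,1]==c[:,1].max()].mean(0))],12),plane("top",[(c[c[:,0]==c[:,0].max()].mean(0))],12))
s=cv2.imread("pics/s5raw.png")[:,:,::-1].copy()
m,c=blob("scene",s,(165,60,40),(180,255,255),(350,260,410,320))
for cc in [(568,195),(556,195),(562,197)]:
    th=np.linspace(0,6.28,60)
    X=np.r_[np.c_[cc[0]+36*np.cos(th),cc[1]+36*np.sin(th),0*th+12],np.c_[cc[0]+33*np.cos(th),cc[1]+33*np.sin(th),0*th+74]]
    for k in ("scene","top"):
        q=proj(k,X);print(cc,k,q.min(0),q.max(0))
print("mask scene",c.min(0),c.max(0),"mask top [221 215] [252 246]")
print(readout.get_obs()['t'])
```

```text
cup near base [[521.56454327 188.79556252]] left base [[555.63303536 160.57350639]]
green wrist left [[625.85725203 129.04621407]]
top near [[522.74534879 196.33999717]] [[553.87232524 161.13055743]]
(568, 195) scene [359.5829214  271.54081591] [393.59714173 313.11772309]
(568, 195) top [219.6230658  208.71584622] [252.86125691 242.21769188]
(556, 195) scene [362.95934491 268.31834072] [396.96310529 309.69429951]
(556, 195) top [219.5704835  213.73635572] [252.86773686 247.10392024]
(562, 197) scene [361.95332338 270.43285471] [396.02386413 311.94141083]
(562, 197) top [218.73638913 211.24598853] [252.04435501 244.67968237]
mask scene [367. 270.] [396. 309.] mask top [221 215] [252 246]
7.3333
```

Plate is flush (wall parallel to the rim, no gap). Cup ≈ (557.5,196), spot centre ≈ (627,180) from two views each. Going behind the cup, yawed along the push line.

>>> carry_out(
  rows=[
    [[-0.0035,0.015,0],[0,0,0],0.55],
    [[0,0.03,0],[0,0,0],0.55],
    [[0,0,0],[0,0,0.11],0.55],
    [[0,0,0.01],[0,0,0.11],0.55],
    [[0,0,0.025],[0,0,0],0.55],
    [[0,0,0.025],[0,0,0],0.55],
    [[0,0,0.02],[0,0,0],0.55],
    [[0,0,0.01],[0,0,0],0.55],
    [[0,0,0],[0,0,0],0.55],
  ],
)

```text
t: 8.08
ee_pos: [487.4, 207.4, 18.9]
orientation: [-0.348, -3.119, 0.003]
ft_force: [-1.6, -0.5, -0.4]
width: 39.4
```

>>> carry_out(
  rows=[
    [[-0.005,0.004,0],[0,0,0],0.55],
    [[-0.005,0,0],[0,0,0],0.55],
    [[-0.005,0,0],[0,0,0],0.55],
    [[-0.005,0,0],[0,0,0],0.55],
    [[-0.005,0,0],[0,0,0],0.55],
    [[-0.005,0,0],[0,0,0],0.55],
    [[-0.005,0,0],[0,0,0],0.55],
    [[-0.005,0,0],[0,0,0],0.55],
    [[-0.005,0,0],[0,0,0],0.55],
    [[-0.005,0,0],[0,0,0],0.55],
    [[-0.005,0,0],[0,0,0],0.55],
    [[-0.005,0,0],[0,0,0],0.55],
  ],
)

```text
t: 9.08
ee_pos: [548.5, 199.7, 20.7]
orientation: [-0.346, -3.122, 0.0]
ft_force: [-1.7, 0.4, 1.6]
width: 39.2
```

Run:
```python
from h import *
o=readout.get_obs();print(o['ee_pos'],o['orientation'],o['ft_force'])
s=imaging.get_image("scene")[:,:,::-1]
cv2.imwrite("pics/s6.png",cv2.resize(s[230:385,270:460],None,fx=3.5,fy=3.5,interpolation=cv2.INTER_CUBIC))
```

```text
[548.49987307 199.70259891  20.73663002] [-3.46001331e-01 -3.12228683e+00  1.34753102e-04] [-1.74814493  0.39089764  1.55315859]
```

View pics/s6.png

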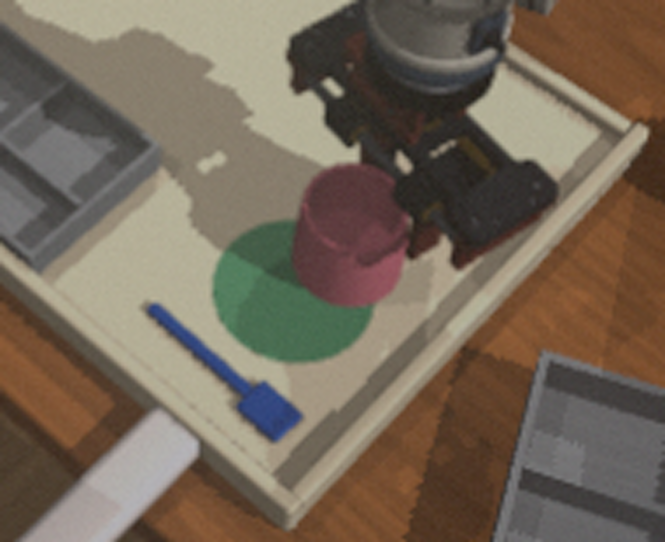

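>>> carry_out(
  rows=[
    [[-0.004,-0.0003,0],[0,0,0],0.55],
    [[-0.004,-0.0003,0],[0,0,0],0.55],
    [[-0.004,-0.0003,0],[0,0,0],0.55],
    [[-0.004,-0.0003,0],[0,0,0],0.55],
    [[-0.004,-0.0003,0],[0,0,0],0.55],
    [[-0.004,-0.0003,0],[0,0,0],0.55],
    [[-0.004,0,0],[0,0,0],0.55],
    [[-0.004,0,0],[0,0,0],0.55],
    [[-0.003,0,0],[0,0,0],0.55],
    [[-0.002,0,0],[0,0,0],0.55],
    [[-0.001,0,0],[0,0,0],0.55],
  ],
)

```text
t: 10.05
ee_pos: [585.2, 189.7, 20.8]
orientation: [0.346, 3.122, 0.0]
ft_force: [1.2, -0.6, -0.4]
width: 39.6
```

Run:
```python
from h import *
o=readout.get_obs();print(o['ee_pos'],o['orientation'],o['ft_force'])
s=imaging.get_image("scene")[:,:,::-1]
cv2.imwrite("pics/s7.png",cv2.resize(s[230:385,270:460],None,fx=3.5,fy=3.5,interpolation=cv2.INTER_CUBIC))
```

```text
[585.16313962 189.69742     20.79306745] [3.46342098e-01 3.12224065e+00 1.52342851e-04] [ 1.24985171 -0.61783096 -0.44742749]
```

View pics/s7.png

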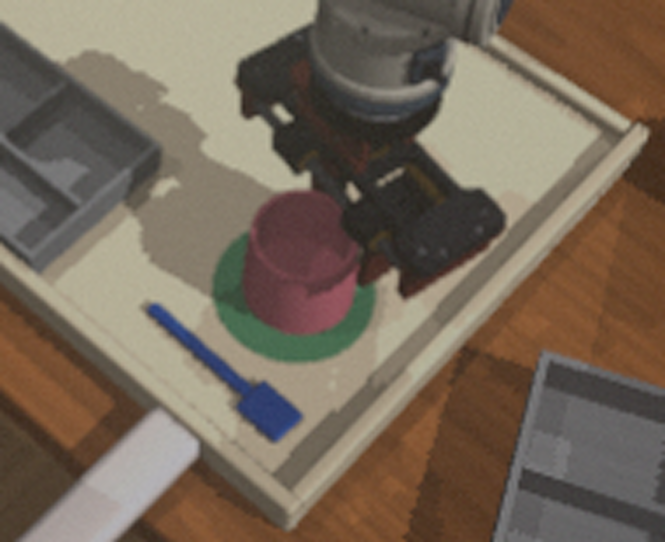

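>>> carry_out(
  rows=[
    [[0.005,0,0],[0,0,0],0.55],
    [[0.015,0,0],[0,0,0],0.55],
    [[0.025,0,0],[0,0,0],0.55],
    [[0.035,0,-0.01],[0,0,0],0.55],
    [[0.035,0,-0.03],[0,0,0],0.55],
    [[0.03,0,-0.035],[0,0,0],0.55],
    [[0.01,0,-0.035],[0,0,0],0.55],
    [[0.01,0,-0.035],[0,0,0],0.55],
    [[0,0,-0.035],[0,0,0],0.55],
    [[0,0,-0.02],[0,0,0],0.55],
    [[0,0,0],[0,0,0],0.55],
  ],
)

```text
t: 11.02
ee_pos: [431.7, 225.9, 219.2]
orientation: [0.344, 3.115, 0.007]
ft_force: [1.0, -0.0, 0.2]
width: 39.6
```

Run:
```python
from h import *
o=readout.get_obs();print(o['ee_pos'],o['ft_force'])
t=imaging.get_image("top")[:,:,::-1];s=imaging.get_image("scene")[:,:,::-1]
cv2.imwrite("pics/t8raw.png",t);cv2.imwrite("pics/s8raw.png",s)
cv2.imwrite("pics/t8.png",cv2.resize(t[145:245,195:400],None,fx=3.8,fy=3.8,interpolation=cv2.INTER_CUBIC))
cv2.imwrite("pics/s8.png",cv2.resize(s[150:385,170:460],None,fx=2.5,fy=2.5,interpolation=cv2.INTER_CUBIC))
for k,im in (("top",t),("scene",s)):
    box=(205,170,275,245) if k=="top" else (310,260,400,345)
    m,c=blob(k,im[:,:,::-1].copy(),(165,60,40),(180,255,255),box);print(k,c.min(0),c.max(0))
for cc in [(627,180),(624,180),(621,180),(624,184)]:
    th=np.linspace(0,6.28,60)
    X=np.r_[np.c_[cc[0]+36*np.cos(th),cc[1]+36*np.sin(th),0*th+12],np.c_[cc[0]+33*np.cos(th),cc[1]+33*np.sin(th),0*th+74]]
    print(cc,[np.round(np.r_[proj(k,X).min(0),proj(k,X).max(0)],1) for k in ("top","scene")])
```

```text
[431.69454892 225.89698627 219.18216604] [ 0.9646521  -0.04247208  0.20368545]
top [227. 187.] [258. 219.]
scene [342. 285.] [371. 324.]
(627, 180) [array([226.3, 184.1, 258.9, 218.3]), array([337.4, 283.9, 371. , 326.2])]
(624, 180) [array([226.3, 185.4, 258.9, 219.5]), array([338.3, 283. , 371.9, 325.3])]
(621, 180) [array([226.3, 186.6, 258.9, 220.7]), array([339.2, 282.2, 372.8, 324.4])]
(624, 184) [array([224.6, 185.4, 257.3, 219.5]), array([339.6, 284.1, 373.4, 326.5])]
```

View pics/t8.png

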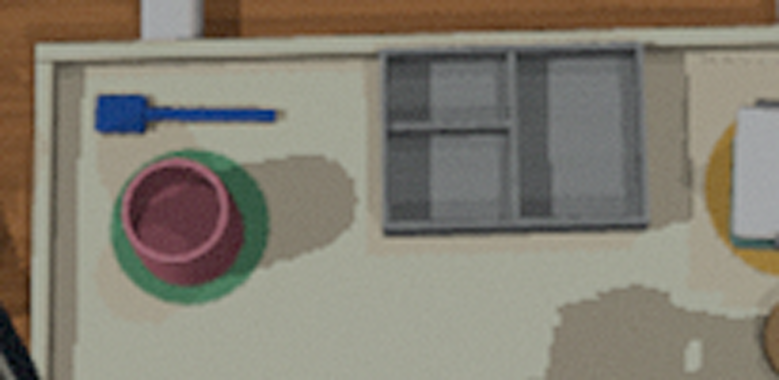

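View pics/s8.png

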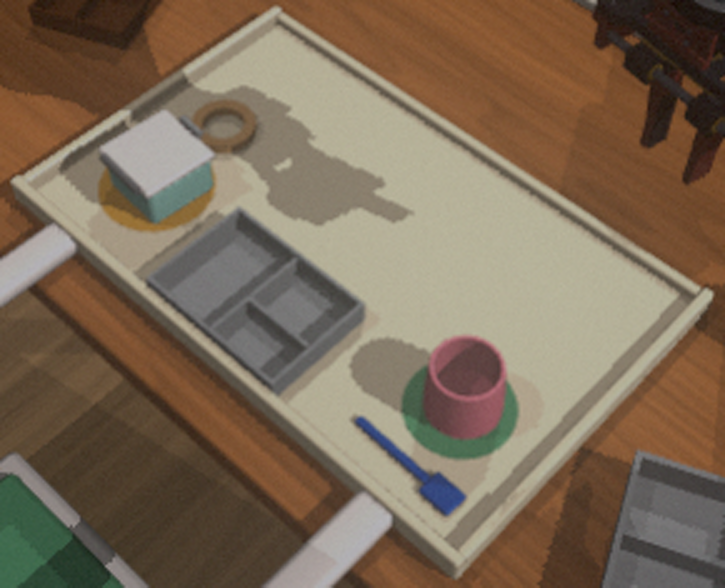

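Run:
```python
from h import *
t=cv2.imread("pics/t8raw.png")
cv2.imwrite("pics/t9.png",cv2.resize(t[150:215,285:375],None,fx=8,fy=8,interpolation=cv2.INTER_CUBIC))
f=lambda pts:[((x+.5)/3.8-.5+195,(y+.5)/3.8-.5+145) for x,y in pts]
print(plane("top",f([(384,50),(643,44),(648,222),(385,228)]),38))
print(plane("top",f([(300,59),(375,57),(655,49),(760,46)]),30))
```

```text
[[ 733.32799673   50.4830537 ]
 [ 732.82798427 -116.21938243]
 [ 615.14822744 -114.71437323]
 [ 615.64723531   51.73427346]]
[[ 731.43003499  105.37103476]
 [ 731.45280142   56.77397017]
 [ 731.93430215 -124.54222161]
 [ 732.12956709 -192.51240465]]
```

View pics/t9.png

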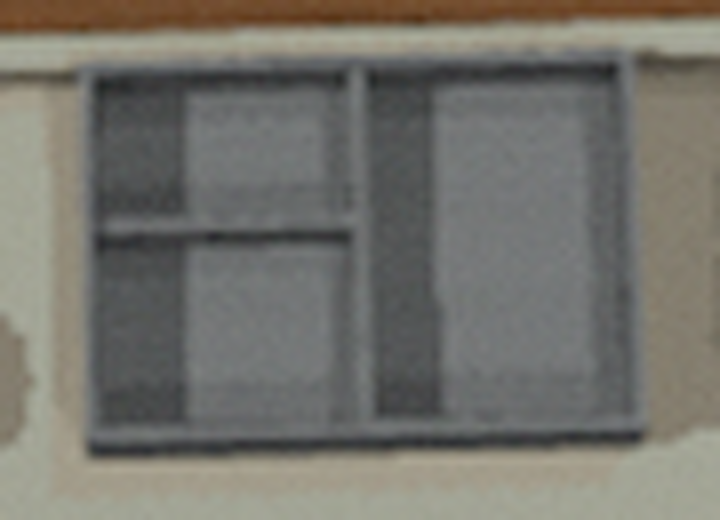

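The far edge of the plate coincides with the rim's inner face along its whole length (about 733 mm against about 732 mm, yaw difference under 0.3°). The cup is inside the spot and the hand is clear. Handing in.

```bash
python3 -c "
from workcell import readout, close_job
o=readout.get_obs();print(o['t'],o['ft_force']);print(close_job())"
```

```text
11.1167 [ 0.03662748 -0.59594418 -0.38782269]
the job is handed in; nothing more can be done
None
```

I pushed the smaller grey plate against the far rim with both open fingertips, then pushed the pink cup onto the green spot with the half-closed fingers, and handed the job in at 11.1 s.

- **Plate:** it stopped moving against the rim as the push rose to about 14 N along the push. In the top view its far edge measures about 733 mm against about 732 mm for the rim's inner edge, parallel to within about 0.3°. That 1 mm is within the calibration error.
- **Cup:** it stands upright at about (624, 181) mm. The spot's centre is about (627, 180) mm, so the cup is inside with roughly 13 mm to spare.
- **Bystanders and hand:** the spoon, tub and ring looked unmoved in the pictures. The hand finished about 200 mm above the tray, touching nothing.
- **Disagreement:** the scene camera read up to about 8 mm differently from the top camera on some tray and plate points. The wrist camera agreed with the top one, so I used the top view.

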